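# Walk the kit tray over the bay's retaining strip and home against its stop

### The job

Put the red kit tray into its bay, front end first: raise its front edge over the retaining strip while its rear edge still rests on the bench, push it on until the rear edge drops behind the strip, then slide it gently home until it just touches the rubber-faced rear stop, and let go. The stop is only finger-tight and is set differently every time, so feel for it and do not shift it. Never ram or squeeze the tray against the bay, spill nothing from it, and leave the things around it where they are.

Things in the scene. Friction and masses are not known exactly. Their poses are not given: they have to be found in the camera images.
- bay: Grey sheet-metal tray bay fixed to the bench. Origin on the bench under the middle of its front retaining strip; x points into the bay (push direction), z up. Strip: x -5 to 5 mm, round top 16 mm over the bench. Bay floor 4 mm over the bench. Side guides 30 mm high, 117 mm apart, flared in front of the strip, where they reach to x -32 mm.
- stop_zone (a point): A point fixed on the bay, 176 mm behind the strip's middle and 17.5 mm over the bench. The flat, upright black rubber face of the rear stop (88 mm wide, 8 to 28 mm over the bench) lies somewhere from 12 mm in front of this point to 12 mm behind it; its setting is not measured. The stop slides on its slots, away from the strip, if pushed with more than about 12 N. Axes as the bay's.
- tray: Red open steel tray, 150 (x) x 110 (y) x 36 mm high, flat underside, 0.5 to 0.8 kg with its contents, drag when slid under 6 N. Origin: centre of its underside; x points to its front end, z up. A steel bow handle stands up at each end.
- front_bow (a point): Middle of the front bow's bar: an 8 mm round bar along the tray's y, 68 mm wide, 60 mm above the tray's underside (24 mm clear above its rim), 4 mm inside the tray's front end. Axes as the tray's. It may be taken from above with the fingers on either side along the tray's x, and turns between the fingers.
- rear_bow (a point): Middle of the rear bow's bar, the same as the front one, 4 mm inside the tray's rear end. Axes as the tray's.
- nose (a point): Lower front edge of the tray, its middle: 75 mm ahead of the tray's origin. Axes as the tray's.
- heel (a point): Lower rear edge of the tray, its middle: 75 mm behind the tray's origin. Axes as the tray's.
- disc: Black adapter disc, 57 mm across, 20 mm high, loose in the tray's rear compartment. Origin: centre of its underside.
- tab1: Blue pull tab with oblong foot, 36x28x26 mm, loose in the tray's front compartment. Origin: centre of its underside.
- tab2: Blue pull tab with round foot, 30x30x26 mm, loose in the tray's front compartment. Origin: centre of its underside.
- spray_bottle: Bystander: small clear atomiser bottle, 38x38x120 mm, left of the bay. Origin: centre of its foot.
- foam_block: Bystander: black foam sanding block, 48x88x32 mm, left of the bay. Origin: centre of its underside.
- tap: Bystander: black hand tap (knock-down punch), 14x78x14 mm, lying on the mat. Origin: centre of its underside.

How it is judged:
On the way, in this order (a step that is already met when the one before it is completed fails the run):
1. the tray's front edge is raised past the strip while its rear edge rests on the bench (x of nose in the frame of bay above 0.012 m and z of nose in the frame of bay above 0.013 m and height (world z) of heel below 0.006 m), for 0.2 s.
2. the tray's rear edge is down behind the strip and the tray lies on the bay floor (x of heel in the frame of bay above 0.0055 m and z of each of heel, nose in the frame of bay below 0.007 m), for 0.2 s.
At the end, for the whole second after the job is handed in: the tray lies flat on the bay floor (both ends within 3 mm of it) behind the strip, square in the bay, its front end touching the rear stop or within 2.5 mm of it, at rest, with the disc and both tabs still in it and the stop where it was set (within 2 mm) (all of step 2 and angle between the x axis of tray and the x axis of bay, either way round below 0.06 rad and x of stop_pad in the frame of tray below 0.0795 m and linear speed of tray below 0.01 m/s and not (horizontal distance between any of disc, tab1, tab2 and tray above 0.085 m or z of any of disc, tab1, tab2 in the frame of tray above 0.045 m) and distance of stop_pad from where it was at the start of the episode below 0.002 m).
It fails at once if the stop is shoved out of its setting (over 2 mm) (distance of stop_pad from where it was at the start of the episode above 0.002 m).
It fails at once if the tray is rammed or squeezed against the bay (over 40 N) (contact force between tray and bay above 40 N).
It fails at once if something spills out of the tray (horizontal distance between any of disc, tab1, tab2 and tray above 0.085 m or z of any of disc, tab1, tab2 in the frame of tray above 0.045 m).
It fails at once if a bystander is disturbed (moved over 20 mm) (distance of any of spray_bottle, foam_block, tap from where it was at the start of the episode above 0.02 m).
It also fails if it takes over 72 s, if anything falls off the work surface, if the arm or the gripper's body presses on something with over 40 N, if the wrist force passes 120 N, or if a joint passes its speed limit or range.

### The arm

A 7-joint arm with a two-finger parallel gripper is mounted at the origin on a cart in front of the work surface, level with it; the furniture and walls round the work are solid. World frame = base frame: x ahead of the robot, y to its left, z up, the work surface at z = 0. Lengths are in m, angles in rad, forces in N, time in s.
With the tool pointing down it reaches from about 0.425 to 0.95 m from the base axis. Payload 4.7 kg.
Tool frame: the origin (TCP) lies between the finger pads; the fingertips stand 25 mm ahead of it and the grasp point (between the pads) lies 6 mm ahead of it; z points along the fingers, y is the line along which they close (so a half turn about z gives the same grasp; the last joint's range is limited). The gripper opens to 85 mm and grips with 20 to 120 N. Pads are 22 mm wide; open, the fingers measure 114 mm over their backs; the gripper's body (76 mm by 85 mm) begins 54 mm behind the grasp point. The pads swing forward as they close: fully open they stand 13 mm farther back than shut.
Start: joints at [1.224, 0.469, -0.049, 1.532, 0.024, 1.141, -0.082], TCP at [0.211, -0.641, 0.256] pointing down, gripper open.
Joint ranges: [-2.59, 2.59], [-0.33, 1.99], [-1.39, 1.29], [0.1, 2.45], [-1.04, 4.18], [0.21, 1.99], [-2.66, 2.66]. Speed limits (rad/s): [2.57, 2.57, 3.14, 3.14, 3.14, 3.14, 3.14].

### API

Orientations are given as a 3x3 rotation matrix whose columns are the frame's x, y, z axes.
In Python, from rig import * gives the robot as it stands. Calls block until the motion is done:
- movep(position, orientation): joint-space move of the TCP to a pose.
- move_l(position, attitude=None, feed=0.15, until_force=None): straight line of the TCP; attitude=None keeps the orientation; feed is the mean speed in m/s. With until_force (N) it stops when the force on the tool has changed by that much, and returns True; else False.
- move_joints(angles): joint-space move.
- command_gripper(opening, newtons=None): finger opening in m; newtons is the grip in N (None keeps the last); returns when the fingers have stopped.
- sleep(seconds).
- inverse_kinematics(position, orientation): joint angles nearest the present ones, or None.
- sense(): the state.
- camera(name): name is "side" or "top" or "wrist"; returns (picture, depth): 384x512x3 uint8, red, green, blue; 384x512 float32, m along the optical axis (not along the pixel's ray), 0 where there is no reading.
- camera_params(name): a dict with "K" (3x3 intrinsics, pixels), "position" and "rotation" of the camera in the world; the wrist camera has in their place "tool_from_camera" (4x4, takes a point from camera to tool coordinates, whose origin is the TCP and whose axes are the flange's). Camera axes: x right, y down, z forward; pixel columns grow to the right and rows downward; lengths in m; the calibration is good to about 2 mm. A picture is of the moment at which its call begins: read the wrist's pose just before it. camera_params takes no time and is no camera call.
A pose or a line that the arm cannot do raises Unreachable and nothing moves.
- finish_job(): hands the job in; it is judged then, once.
The state is a dict: "time_s": time; "joint_pos": joint angles; "qd": joint speeds; "joint_efforts": joint torques, N m; "position": TCP position; "tcp_rot": TCP orientation; "wrist_force": force on the tool from outside, world axes, zero at the start; "ft_torque": the same for the moment, N m; "finger_gap": finger opening in m; "gripper_force": force on a finger pad.
Only numpy, scipy, OpenCV 4.12 (cv2) and the standard library are available. Lean on these libraries where they do the work, as an engineer would, in place of code of your own. Each camera call takes 0.05 s, during which the arm holds its last target. There are 200 camera calls.

## Working session

There is one attempt and no reset: what is moved stays moved. The work goes in short steps, each a Python script; the robot and the scene stay as the last script left them, time stands still between calls to the robot, and variables do not carry over. Pictures are saved under pics/ and viewed, at most 10 in all, crops included, and the job is handed in when it is done.

```bash
mkdir -p pics; ls
python3 - <<'E'
from rig import *
import cv2,numpy as np
for n in("top","side"):
    p,d=camera(n); cv2.imwrite(f"pics/{n}0.png",p[:,:,::-1]); np.savez(f"{n}0.npz",p=p,d=d)
    c=camera_params(n); print(n,c)
s=sense(); print(s["position"],s["tcp_rot"],s["wrist_force"],s["time_s"])
E
```

```text
pics
top {'K': array([[450.75458608,   0.        , 260.4887018 ],
       [  0.        , 450.75458608, 187.00856021],
       [  0.        ,   0.        ,   1.        ]]), 'position': array([ 0.43370913, -0.1823874 ,  1.01735675]), 'rotation': array([[-0.0091026 , -0.99643161,  0.08391178],
       [-0.99995475,  0.00930245,  0.00199101],
       [-0.00276449, -0.08388986, -0.9964712 ]])}
side {'K': array([[420.87452074,   0.        , 257.45313017],
       [  0.        , 420.87452074, 181.85010161],
       [  0.        ,   0.        ,   1.        ]]), 'position': array([0.85741904, 0.19388004, 0.8369219 ]), 'rotation': array([[-0.74489882,  0.55309524, -0.37311045],
       [ 0.66717057,  0.62005946, -0.41280709],
       [ 0.00302903, -0.55642782, -0.83089043]])}
[ 0.21077636 -0.64073976  0.25535166] [[ 9.49910874e-01  3.12520249e-01 -6.52179478e-04]
 [ 3.12520914e-01 -9.49909404e-01  1.67388466e-03]
 [-9.63885689e-05 -1.79386097e-03 -9.99998386e-01]] [-0.2737391   0.90301315 -0.44172467] 0.1
```

View pics/top0.png

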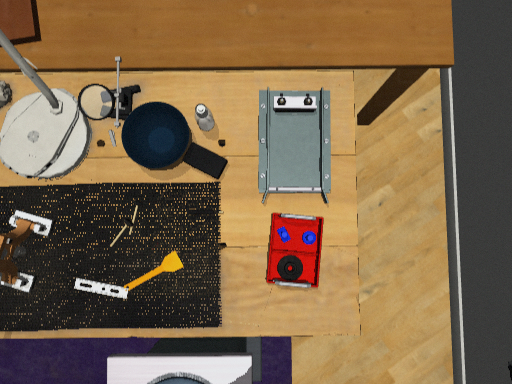

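View pics/side0.png

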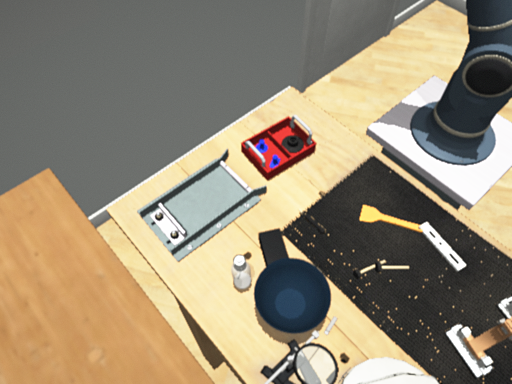

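The top view shows the bay at columns 258–330, rows 90–203, with its strip near row 190. The tray is at columns 267–323, rows 213–287, with its front bow near row 217 and rear bow near row 285. Its front end faces the bay. The side view agrees.

```bash
cat > vis.py <<'E'
import numpy as np,cv2
def cloud(d,c,R=None,t=None):
    K=c["K"];v,u=np.mgrid[:d.shape[0],:d.shape[1]]
    P=np.stack([(u-K[0,2])/K[0,0]*d,(v-K[1,2])/K[1,1]*d,d],-1)
    R=c["rotation"] if R is None else R; t=c["position"] if t is None else t
    return P@R.T+t
E
python3 - <<'E'
from rig import *
from vis import *
f=np.load("top0.npz");p=f["p"].astype(int);d=f["d"];W=cloud(d,camera_params("top"))
z=W[...,2]; roi=np.zeros(d.shape,bool); roi[205:295,255:335]=1
red=roi&(p[...,0]>120)&(p[...,1]<60)&(p[...,2]<60)
rim=roi&(z>.03)&(z<.042)
print("benchz",np.median(z[300:320,260:330]), "rim",rim.sum())
for nm,m in(("red",red),("rim",rim)):
    r=cv2.minAreaRect(W[m][:,:2].astype(np.float32)*1000); print(nm,r)
bar=roi&(z>.05)
for nm,m in(("front",bar&(W[...,0]>W[bar][:,0].mean())),("rear",bar&(W[...,0]<W[bar][:,0].mean()))):
    q=W[m]; print(nm,m.sum(),q.mean(0),cv2.minAreaRect(q[:,:2].astype(np.float32)*1000))
roi2=np.zeros(d.shape,bool); roi2[80:208,250:340]=1
g=roi2&(z>.022)
n,l,st,c=cv2.connectedComponentsWithStats(g.astype(np.uint8))
for i in range(1,n):
    if st[i,4]>15:
        q=W[l==i];print(st[i],q.mean(0),cv2.minAreaRect(q[:,:2].astype(np.float32)*1000))
        q=q[(q[:,0]>q[:,0].min()+.05)]
        if len(q)>40: print("  line",np.polyfit(q[:,0],q[:,1],1))
print("floor",np.median(z[120:180,280:310]))
for u in (275,285,295,305,315): print(u,[(v,round(W[v,u,0],4),round(W[v,u,1],4),round(z[v,u]*1000)) for v in range(184,196)])
print("pad",[(v,round(W[v,295,0],4),round(z[v,295]*1000)) for v in range(90,114)])
E
```

```text
benchz 0.0004648956679629279 rim 373
red ((381.4748229980469, -243.12698364257812), (131.14312744140625, 148.9832000732422), 84.36932373046875)
rim ((379.372314453125, -253.283935546875), (111.52550506591797, 151.17364501953125), 84.27590942382812)
front 158 [ 0.44731247 -0.24649986  0.22575287] ((448.0266418457031, -238.59381103515625), (19.175819396972656, 114.40665435791016), 4.776104927062988)
rear 138 [ 0.30932113 -0.24591933  0.06286677] ((308.9802551269531, -245.9383087158203), (74.09671020507812, 7.97063684463501), 84.58169555664062)
[262  87   7 116 231] [ 0.6104189  -0.19603766  0.03482901] ((587.332763671875, -194.88023376464844), (11.975921630859375, 308.1441955566406), 86.93201446533203)
  line [-0.02473344 -0.18101226]
[320  88   9 116 278] [ 0.60439073 -0.31537284  0.05066553] ((563.1621704101562, -301.8213195800781), (112.88334655761719, 333.687744140625), 65.99541473388672)
  line [ 0.00147006 -0.31909118]
[274  98  43  15 249] [ 0.69012066 -0.26071365  0.04459232] ((589.6943359375, -208.7063446044922), (86.78731536865234, 304.2437438964844), 64.50172424316406)
  lin
[... 3174 characters left out ...]
 -2), (91, np.float64(0.7392), 5), (92, np.float64(0.7364), 7), (93, np.float64(0.735), 4), (94, np.float64(0.7312), 9), (95, np.float64(0.7298), 5), (96, np.float64(0.7276), 5), (97, np.float64(0.7233), 12), (98, np.float64(0.7212), 11), (99, np.float64(0.7185), 12), (100, np.float64(0.7158), 14), (101, np.float64(0.7143), 11), (102, np.float64(0.7127), 8), (103, np.float64(0.7089), 14), (104, np.float64(0.7079), 9), (105, np.float64(0.7049), 11), (106, np.float64(0.6965), 34), (107, np.float64(0.4337), 1017), (108, np.float64(0.6924), 32), (109, np.float64(0.6896), 34), (110, np.float64(0.689), 28), (111, np.float64(0.6877), 24), (112, np.float64(0.6887), 11), (113, np.float64(0.6883), 3)]
```

Run:
```python
from rig import *
from vis import *
f=np.load("top0.npz");d=f["d"];W=cloud(d,camera_params("top"));z=W[...,2];ok=d>.1
def line(q,a,b): # robust b=f(a)
    k=np.ones(len(q),bool)
    for _ in range(6):
        c=np.polyfit(q[k,a],q[k,b],1);r=q[:,b]-np.polyval(c,q[:,a]);k=abs(r)<max(.002,1.5*np.std(r[k]))
    return c,k.sum(),r[k].std()
X,Y=W[...,0],W[...,1]
for a,b in((-.215,-.18),(-.335,-.295)):
    m=ok&(z>.022)&(z<.04)&(X>.52)&(X<.67)&(Y>a)&(Y<b); c,n,s=line(W[m],0,1); print("guide",c,n,s,np.polyval(c,[.512,.6]))
m=ok&(z>.011)&(z<.022)&(X>.49)&(X<.53)&(Y>-.305)&(Y<-.208); c,n,s=line(W[m],1,0); print("strip",c,n,s,np.polyval(c,-.256))
m=ok&(z>.05)&(z<.075)&(X>.43)&(X<.47)&(abs(Y+.25)<.06); q=W[m]; print("fb",q.mean(0),cv2.minAreaRect(q[:,:2].astype(np.float32)*1000),line(q,1,0))
m=ok&(z>.05)&(z<.075)&(X>.29)&(X<.33)&(abs(Y+.25)<.06); q=W[m]; print("rb",q.mean(0),line(q,1,0))
```

```text
guide [-0.01051195 -0.19036921] 133 0.0011060345840552708 [-0.19575133 -0.19667638]
guide [-0.00294943 -0.31541431] 133 0.0010712614805551343 [-0.31692442 -0.31718397]
strip [0.02907933 0.51958016] 95 0.0013892518682249583 0.5121358510630751
fb [ 0.45011621 -0.25971388  0.06259788] ((450.2214660644531, -259.9161376953125), (73.10382080078125, 7.920769214630127), 83.91849517822266) (array([0.10961861, 0.47853779]), np.int64(66), np.float64(0.0011564827412229443))
rb [ 0.30932113 -0.24591933  0.06286677] (array([0.10097936, 0.33470977]), np.int64(72), np.float64(0.0010924793388267726))
```

```bash
cat > h.py <<'E'
from rig import *
from vis import *
B=np.array([.512,-.2563]);YB=-.010;TY=-.105
def R(a,s=1):
    c,n=s*np.cos(a),s*np.sin(a)
    return np.array([[-n,c,0],[c,n,0],[0,0,-1.]])
def bay(x,y=0):
    return B+[x*np.cos(YB)-y*np.sin(YB),x*np.sin(YB)+y*np.cos(YB)]
def P(xy,z): return [xy[0],xy[1],z]
E
python3 - <<'E'
from h import *
print(sense()["joint_pos"])
for s in(1,-1):
    for xy,a in(((.4501,-.2597),TY),(bay(.12),YB),(bay(-.03),YB),(bay(.02),YB)):
        q=inverse_kinematics(P(xy,.09),R(a,s)); print(s,None if q is None else np.round(q,2))
E
```

```text
[ 1.22409186  0.46938741 -0.048587    1.53356668  0.02413267  1.14102165
 -0.08229423]
1 [ 0.79  0.47 -0.43  2.03  0.3   0.7   0.06]
1 [ 0.62  0.69 -0.44  1.63  0.35  0.9   0.04]
1 [ 0.77  0.51 -0.46  1.97  0.33  0.73  0.1 ]
1 [ 0.72  0.57 -0.46  1.86  0.34  0.79  0.07]
-1 [-0.34  0.72  1.11  2.09 -0.86  0.89 -1.97]
-1 [-0.33  0.94  1.1   1.7  -0.93  1.12 -2.09]
-1 [ 0.27  0.47  0.18  2.   -0.13  0.68 -2.62]
-1 [ 0.23  0.53  0.19  1.89 -0.14  0.73 -2.64]
```

Run:
```python
from h import *
movep(P((.4501,-.2597),.20),R(TY)); command_gripper(.05,60)
s=sense(); p,d=camera("wrist"); c=camera_params("wrist"); T=c["tool_from_camera"]
cv2.imwrite("pics/w1.png",p[:,:,::-1])
Rw=s["tcp_rot"]; W=cloud(d,c,Rw@T[:3,:3],Rw@T[:3,3]+s["position"]); z=W[...,2]
m=(d>.05)&(z>.05)&(z<.075)&(abs(W[...,0]-.45)<.025)&(abs(W[...,1]+.26)<.05); q=W[m]
if len(q): print(q.mean(0),cv2.minAreaRect(q[:,:2].astype(np.float32)*1000), np.percentile(q[:,2],[50,95]))
print(s["time_s"],s["position"],s["wrist_force"],sense()["finger_gap"])
```

```text
[ 0.45238782 -0.25856373  0.06241675] ((452.173095703125, -263.21435546875), (75.40196990966797, 7.486155986785889), 83.84354400634766) [0.06327517 0.06480124]
2.2083 [ 0.45006829 -0.25984298  0.19998336] [-0.82230608 -0.27706827 -0.23685399] 0.04983693751866651
```

View pics/w1.png

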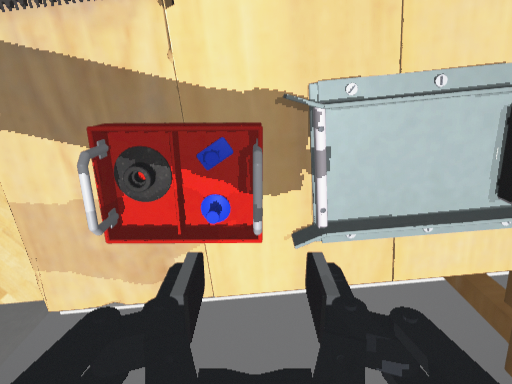

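The fingers straddle the front bow, which is at column 257, rows 145–232. The strip is at column 320 and the dark stop is near column 505. I'm grasping the bow now and will remeasure the bay from the wrist camera.

Run:
```python
from h import *
print(move_l(P((.4512,-.2605),.067),R(TY),feed=.08,until_force=8))
command_gripper(0,60)
s=sense(); print(s["position"],s["finger_gap"],s["gripper_force"],s["wrist_force"])
s=sense(); p,d=camera("wrist"); c=camera_params("wrist"); T=c["tool_from_camera"]
Rw=s["tcp_rot"]; W=cloud(d,c,Rw@T[:3,:3],Rw@T[:3,3]+s["position"]); np.savez("w2.npz",W=W,d=d,p=p)
cv2.imwrite("pics/w2.png",p[:,:,::-1])
X,Y,z=W[...,0],W[...,1],W[...,2];ok=d>.05
def line(q,a,b):
    k=np.ones(len(q),bool)
    for _ in range(6):
        c=np.polyfit(q[k,a],q[k,b],1);r=q[:,b]-np.polyval(c,q[:,a]);k=abs(r)<max(.0015,1.5*np.std(r[k]))
    return c,k.sum(),r[k].std()
for a,b in((-.215,-.18),(-.335,-.295)):
    m=ok&(z>.024)&(z<.036)&(X>.515)&(X<.67)&(Y>a)&(Y<b)
    if m.sum()>20:c,n,s=line(W[m],0,1); print("guide",c,n,s,np.polyval(c,[.512,.6]))
m=ok&(z>.012)&(z<.022)&(X>.49)&(X<.53)&(Y>-.305)&(Y<-.208)
if m.sum()>20: c,n,s=line(W[m],1,0); print("strip",c,n,s,np.polyval(c,-.256),np.percentile(W[m][:,2],95))
```

```text
False
[ 0.45163338 -0.26065176  0.0672682 ] 0.005532207091981338 58.55178415775299 [ 0.68611856 -0.22918283  2.58796429]
guide [-0.01379282 -0.19064288] 953 0.0008114617619808686 [-0.19770481 -0.19891857]
guide [-0.01602634 -0.30959683] 1307 0.0005967911229555044 [-0.31780232 -0.31921264]
strip [0.01625315 0.51665352] 1273 0.0011151532543440393 0.5124927112671464 0.017022945749900945
```

View pics/w2.png

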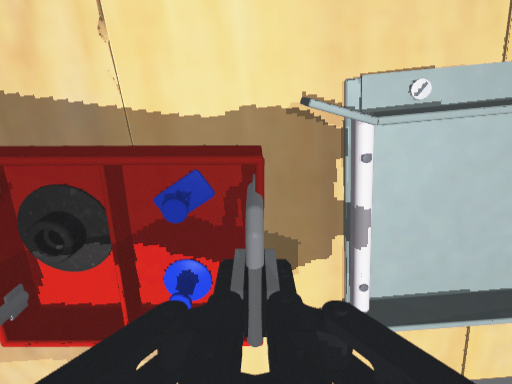

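```bash
sed -i 's/^B=.*/B=np.array([.5125,-.2578]);YB=-.0152;TY=-.105/' h.py
python3 - <<'E'
from h import *
f=np.load("w2.npz");W=f["W"];d=f["d"];p=f["p"].astype(int)
q=W[(d>.05)&(p[...,0]>90)&(p[...,1]<60)&(p[...,2]<60)&(abs(W[...,2]-.036)<.004)]
o=np.array([.4516,-.2606]);u=np.array([np.cos(TY),np.sin(TY)]);v=np.array([-u[1],u[0]])
a=(q[:,:2]-o)@u;b=(q[:,:2]-o)@v;print("tray lat extents mm",np.percentile(b,[0.5,1,99,99.5])*1000,"front",np.percentile(a,99)*1000)
z0=sense()["position"][2]
def bar(h):
    t=np.arcsin(h/.15);return .146*np.cos(t)-.06*np.sin(t)-.146,.146*np.sin(t)+.06*np.cos(t)-.06
for h in(.014,.028):
    dx,dz=bar(h);move_l(P(o+u*dx,z0+dz),R(TY),feed=.05)
s=sense();print(s["time_s"],s["position"],s["wrist_force"])
E
```

```text
tray lat extents mm [-57.09678314 -56.86904827  52.98480592  53.04402476] front 4.044018177102738
5.5 [ 0.43705337 -0.25908213  0.09352604] [ 1.37867401  0.41422919 -3.58995642]
```

Run:
```python
from h import *
z=sense()["position"][2]
def st(): s=sense();print(round(s["time_s"],2),np.round(s["position"],4),np.round(s["wrist_force"],1),round(s["finger_gap"],4))
move_l(P(bay(-.050,.002),z),R(YB),feed=.03);st()
print(move_l(P(bay(-.015,.002),z),R(YB),feed=.04,until_force=10));st()
print(move_l(P(bay(.020,.002),z),R(YB),feed=.04,until_force=10));st()
sleep(.4)
s=sense();p,d=camera("side");cv2.imwrite("pics/s2.png",cv2.resize(p[100:270,100:330,::-1],None,fx=3,fy=3,interpolation=cv2.INTER_CUBIC))
```

```text
6.48 [ 0.463  -0.255   0.0938] [ 0.7  1.1 -6. ] 0.0057
False
7.51 [ 0.4981 -0.2555  0.0937] [-0.  -0.4 -4.4] 0.0055
False
8.53 [ 0.533  -0.256   0.0938] [-0.2  1.5 -4.7] 0.0055
```

View pics/s2.png

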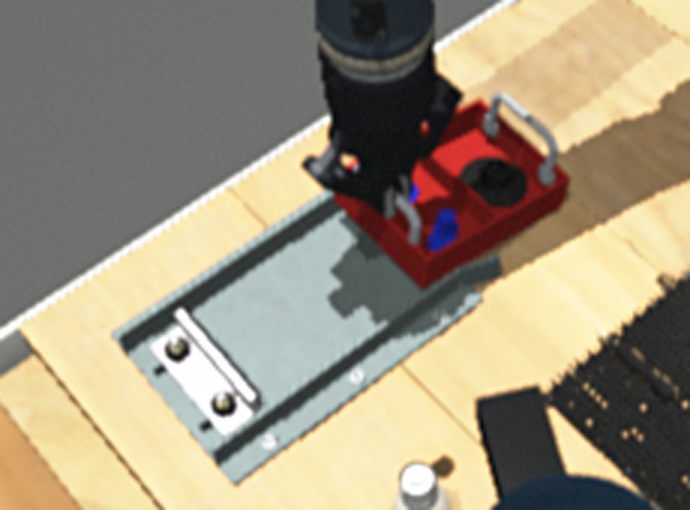

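The tray's front end is raised over the floor between the guides, centred, with its rear end on the bench behind the strip. The contents are in place. Next I'll drag it on over the strip and lower its nose.

Run:
```python
from h import *
z=sense()["position"][2]
def st(): s=sense();print(round(s["time_s"],2),np.round(s["position"],4),np.round(s["wrist_force"],1),round(s["finger_gap"],4))
print(move_l(P(bay(.07,.002),z),feed=.04,until_force=12));st()
r=move_l(P(bay(.118,.002),z),feed=.04,until_force=12);print(r);st()
if not r:
    print(move_l(P(bay(.120,.002),.077),feed=.03,until_force=10));st()
    print(move_l(P(bay(.120,.002),.070),feed=.01,until_force=4));st()
```

```text
False
10.38 [ 0.5825 -0.2568  0.0938] [-2.9  0.  -3.1] 0.0056
False
11.73 [ 0.6307 -0.2575  0.0939] [-2.1 -0.1 -3.5] 0.0057
True
12.18 [ 0.6362 -0.2574  0.0831] [ 3.6 -0.7  1.9] 0.0055
True
12.62 [ 0.6367 -0.2575  0.0823] [2.2 0.2 1.3] 0.0061
```

Run:
```python
from h import *
s=sense();print(s["time_s"],s["position"],s["tcp_rot"].round(4).tolist(),s["wrist_force"],s["ft_torque"])
p,d=camera("side");a=cv2.resize(p[110:260,110:310,::-1],(560,420),interpolation=cv2.INTER_CUBIC)
cv2.imwrite("pics/s3.png",a)
W=cloud(d,camera_params("side"));
o=bay(0);u=np.array([np.cos(YB),np.sin(YB)]);v=np.array([-u[1],u[0]])
bx=(W[...,:2]-o)@u;by=(W[...,:2]-o)@v;z=W[...,2];pi=p.astype(int)
m=(d>.1)&(pi[...,0]>100)&(pi[...,1]<60)&(pi[...,2]<60)&(by>.045)&(by<.062)&(z>.01)
for lo in np.arange(-.05,.15,.02):
    k=m&(bx>lo)&(bx<lo+.02)
    if k.sum()>5: print(round(lo+.01,3),k.sum(),np.percentile(z[k],[5,95]).round(4))
k=(d>.1)&(z>.065)&(z<.1)&(bx<.02)&(bx>-.09)&(abs(by)<.05); print("rear bar",k.sum(),bx[k].mean(),by[k].mean(),np.percentile(z[k],[5,50,95]))
```

```text
12.6167 [ 0.63670996 -0.25747281  0.08228073] [[0.0145, 0.9998, 0.0118], [0.9999, -0.0145, -0.0008], [-0.0007, 0.0118, -0.9999]] [2.16307405 0.23151803 1.29473878] [-0.06039889  0.0264395  -0.01335523]
-0.02 9 [0.0503 0.0543]
-0.0 16 [0.0497 0.0554]
0.02 15 [0.049 0.055]
0.04 18 [0.0502 0.0542]
0.06 14 [0.0502 0.0537]
0.08 17 [0.0494 0.0529]
0.1 12 [0.0494 0.0518]
0.12 21 [0.0473 0.0528]
rear bar 111 -0.015917160250641046 0.0030326601190595777 [0.06867216 0.07888117 0.08173396]
```

View pics/s3.png

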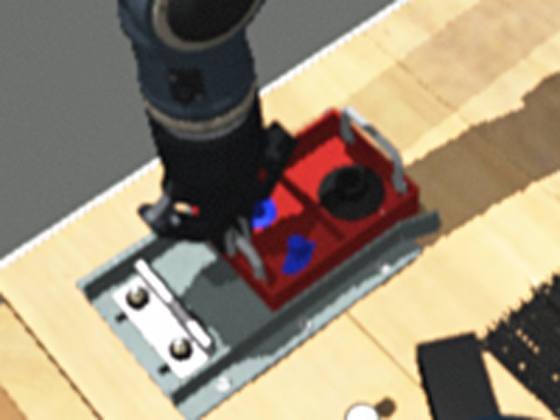

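The tray lies level at about 16 mm, on the strip and in the grip. Its rear bow is at bay x ≈ -16 mm and the contents are in place. The firm grip is resisting the pitch, so I'll ease it and then lower the nose.

Run:
```python
from h import *
def st(): s=sense();print(round(s["time_s"],2),np.round(s["position"],4),np.round(s["wrist_force"],1),round(s["finger_gap"],4),round(s["tcp_rot"][0,2],4))
command_gripper(0,20);st()
x=.124
for z in(.080,.078,.076,.074,.073,.072,.071,.070):
    r=move_l(P(bay(x,.002),z),R(YB),feed=.015,until_force=8);print(r,end=" ");st()
    if r: break
```

```text
12.88 [ 0.6368 -0.2575  0.0821] [1.9 0.1 1.5] 0.0055 0.0118
False 13.19 [ 0.6376 -0.2575  0.0803] [ 4.7 -0.6  1.2] 0.0054 0.0021
False 13.47 [ 0.6379 -0.2574  0.0782] [5.6 0.3 0.2] 0.0055 0.0034
False 13.76 [ 0.6383 -0.2574  0.0764] [ 6.6 -0.4  0.5] 0.0059 0.0043
False 14.04 [ 0.6389 -0.2574  0.0747] [ 7.5 -0.1  0.9] 0.0058 0.0058
False 14.29 [ 0.6392 -0.2574  0.0739] [ 7.7 -0.2  1.2] 0.0057 0.0065
False 14.54 [ 0.6392 -0.2574  0.073 ] [7.8 0.4 1.2] 0.0057 0.0063
False 14.79 [ 0.6395 -0.2574  0.0722] [ 7.7 -0.6  1.5] 0.0057 0.0072
False 15.04 [ 0.6398 -0.2573  0.0714] [ 8.8 -0.1  2.3] 0.0057 0.0079
```

Run:
```python
from h import *
def st(): s=sense();print(round(s["time_s"],2),np.round(s["position"],4),np.round(s["wrist_force"],1),round(s["finger_gap"],4),round(s["tcp_rot"][0,2],4))
print(move_l(P(bay(.129,.002),.071),R(YB),feed=.02,until_force=15));st()
command_gripper(.05,20);st()
x,y,_=sense()["position"]
move_l([x,y,.16],R(YB),feed=.15);st()
s=sense()
movep(P(bay(-.013,.002),.20),R(YB))
s=sense();p,d=camera("wrist");c=camera_params("wrist");T=c["tool_from_camera"];Rw=s["tcp_rot"]
W=cloud(d,c,Rw@T[:3,:3],Rw@T[:3,3]+s["position"])
cv2.imwrite("pics/w3.png",p[:,:,::-1]);np.savez("w3.npz",W=W,d=d,p=p)
o=bay(0);u=np.array([np.cos(YB),np.sin(YB)]);v=np.array([-u[1],u[0]])
bx=(W[...,:2]-o)@u;by=(W[...,:2]-o)@v;z=W[...,2];g=p.astype(int);gray=(g.max(-1)-g.min(-1)<30)
for a,b in((-.06,.02),(.10,.15)):
    k=(d>.05)&(z>.058)&(z<.095)&(bx>a)&(bx<b)&(abs(by)<.06)&gray
    q=np.stack([bx[k],by[k]],1).astype(np.float32)*1000
    print("bar",k.sum(),q.mean(0) if len(q) else None,cv2.minAreaRect(q) if len(q)>5 else 0,np.percentile(z[k],[50,95]) if len(q) else 0)
k=(d>.05)&(z>.01)&(z<.045)&(bx>.15)&(bx<.2)&(abs(by)<.04);print("stop",k.sum(),np.percentile(bx[k],[1,3,10]) if k.any() else 0)
```

```text
False
15.45 [ 0.6401 -0.2574  0.0713] [-1.6  2.   6.9] 0.0057 -0.0039
15.94 [ 0.6412 -0.2578  0.0707] [0.2 0.9 0.5] 0.05 -0.0008
16.68 [ 0.6405 -0.2577  0.1592] [ 0.2 -0.7 -0.7] 0.0503 -0.0016
bar 900 [-14.313241    5.0098047] ((-14.885000228881836, 0.18566131591796875), (8.673466682434082, 74.88453674316406), 0.21506837010383606) [0.08104096 0.08270339]
bar 949 [125.74717     2.9385645] ((127.07505798339844, -0.38442230224609375), (74.84644317626953, 9.317790985107422), 89.80325317382812) [0.06705662 0.06886308]
stop 2293 [0.17711499 0.17735394 0.17767534]
```

View pics/w3.png

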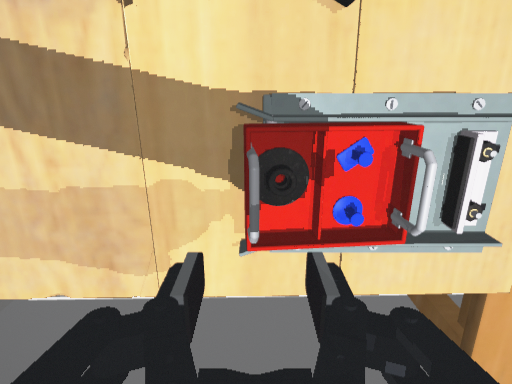

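The rear bow stands at bay (-15, 0) mm, about 78 mm high (column 253, rows 150–240). The nose is down, the contents are in place, and the stop face is near bay x ≈ 177 mm. I'm grasping the rear bow.

Run:
```python
from h import *
def st(): s=sense();print(round(s["time_s"],2),np.round(s["position"],4),np.round(s["wrist_force"],1),round(s["finger_gap"],4),round(s["tcp_rot"][0,2],4))
r=move_l(P(bay(-.015,0),.0865),R(YB),feed=.08,until_force=6);print(r);st()
if not r:
    command_gripper(0,25);st()
    move_l(P(bay(-.015,0),.0895),R(YB),feed=.02);st()
    for x in(-.005,.005,.0125,.0195):
        r=move_l(P(bay(x,0),.0895),R(YB),feed=.03,until_force=10);print(r,end=" ");st()
        if r: break
```

```text
False
18.94 [ 0.4979 -0.2577  0.087 ] [0.1 0.  0.1] 0.0502 0.0009
19.4 [ 0.4982 -0.2576  0.0869] [ 2.4 -0.4  1.7] 0.0071 0.0015
19.7 [ 0.4969 -0.2574  0.089 ] [ 1.6  0.4 -5.6] 0.0071 -0.0013
False 20.18 [ 0.5075 -0.2577  0.0894] [-2.  -0.3 -3.1] 0.0066 -0.0001
False 20.67 [ 0.5185 -0.2578  0.0896] [ 0.1 -1.5 -4.2] 0.0068 0.0021
False 21.07 [ 0.5257 -0.258   0.0896] [-0.6  0.3 -5.4] 0.0067 0.0014
False 21.45 [ 0.5327 -0.258   0.0896] [-0.5  0.2 -4. ] 0.0069 0.0014
```

Run:
```python
from h import *
def st(): s=sense();print(round(s["time_s"],2),np.round(s["position"],4),np.round(s["wrist_force"],1),round(s["finger_gap"],4),round(s["tcp_rot"][0,2],4))
move_l(P(bay(.022,0),.0895),R(YB),feed=.03,until_force=10);st()
for f in np.linspace(0.125,1,8):
    r=move_l(P(bay(.022-.0065*f,0),.0895-.0165*f),R(YB),feed=.02,until_force=7);print(r,end=" ");st()
    if r: break
```

```text
21.7 [ 0.5346 -0.2581  0.0895] [-2.2 -0.3 -4. ] 0.0069 0.0
False 21.96 [ 0.5336 -0.2581  0.0873] [-2.6 -0.3 -2.8] 0.0067 0.0
False 22.22 [ 0.5328 -0.2582  0.0853] [-2.7  0.6 -2.1] 0.0069 -0.0001
False 22.48 [ 0.532  -0.2581  0.0832] [-3.3 -0.  -2. ] 0.0069 -0.0002
False 22.73 [ 0.5312 -0.2581  0.0811] [-3.4 -0.6 -2.7] 0.007 -0.0001
False 22.99 [ 0.5304 -0.2581  0.0791] [-2.5 -0.3 -1.5] 0.0066 -0.0
False 23.25 [ 0.5296 -0.2581  0.077 ] [-2.9 -0.4 -1.5] 0.0072 0.0
False 23.51 [ 0.5288 -0.2581  0.075 ] [-3.5 -0.8 -1.7] 0.0066 0.0001
False 23.77 [ 0.5281 -0.2581  0.0729] [-3.1 -1.2 -2.9] 0.0067 0.0001
```

Run:
```python
from h import *
def st(): s=sense();print(round(s["time_s"],2),np.round(s["position"],4),np.round(s["wrist_force"],1),round(s["finger_gap"],4))
print(move_l(P(bay(.0155,0),.0695),R(YB),feed=.008,until_force=4));st()
p,d=camera("side");W=cloud(d,camera_params("side"))
cv2.imwrite("pics/s4.png",cv2.resize(p[110:260,110:310,::-1],(560,420),interpolation=cv2.INTER_CUBIC))
o=bay(0);u=np.array([np.cos(YB),np.sin(YB)]);v=np.array([-u[1],u[0]])
bx=(W[...,:2]-o)@u;by=(W[...,:2]-o)@v;z=W[...,2];pi=p.astype(int)
m=(d>.1)&(pi[...,0]>100)&(pi[...,1]<60)&(pi[...,2]<60)&(by>.045)&(by<.062)&(z>.01)
for lo in np.arange(0,.17,.03):
    k=m&(bx>lo)&(bx<lo+.03)
    if k.sum()>5: print(round(lo+.01,3),k.sum(),np.percentile(z[k],[5,95]).round(4))
m=(d>.1)&(pi[...,0]>100)&(pi[...,1]<60)&(pi[...,2]<60)&(abs(by)<.06);print("x ext",np.percentile(bx[m],[.5,99.5]))
```

```text
True
23.98 [ 0.528  -0.258   0.0727] [0.3 0.4 6. ] 0.0069
0.01 13 [0.0375 0.0418]
0.04 23 [0.038  0.0426]
0.07 29 [0.0335 0.0418]
0.1 31 [0.0334 0.0432]
0.13 18 [0.0338 0.0409]
0.16 20 [0.03   0.0416]
x ext [0.01380957 0.16260078]
```

View pics/s4.png

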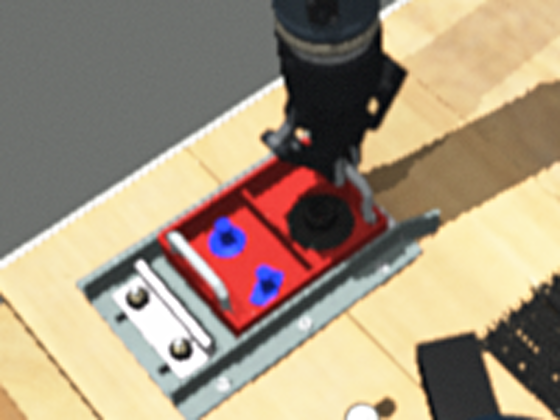

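The tray lies flat on the floor (rim about 40 mm up), its heel near 12 mm and its nose near 162 mm, with the stop about 15 mm ahead. I'll slide it home in small steps, watching the force.

Run:
```python
from h import *
def fx():
    q=[]
    for _ in range(4): q.append(sense()["wrist_force"]); sleep(.01)
    return np.mean(q,0)
z=.0733; x0=.0155
print(move_l(P(bay(x0+.008,0),z),R(YB),feed=.015,until_force=7),fx().round(1),sense()["position"])
x=x0+.008; hist=[]
while x<x0+.026:
    x+=.0005; r=move_l(P(bay(x,0),z),R(YB),feed=.005,until_force=5); f=fx(); hist.append(f[0])
    print(round((x-x0)*1e3,1),r,f.round(1),round(sense()["position"][0],4))
    if r or (len(hist)>4 and f[0]<np.median(hist[:-2])-3.0): break
print(sense()["time_s"])
```

```text
True [-0.6  0.4  4.5] [ 0.52804059 -0.25809946  0.07278822]
8.5 True [-0.4  0.2  4.1] 0.528
25.2083
```

```bash
cat > slide.py <<'E'
from h import *
import sys
def fx():
    q=[]
    for _ in range(4): q.append(sense()["wrist_force"]); sleep(.01)
    return np.mean(q,0)
command_gripper(.02,25); sleep(.1); b=fx(); p=sense()["position"]; print("free",b.round(1),p.round(4))
command_gripper(0,25); print("grip",fx().round(1))
x0=(p[0]-B[0]);z=p[2]+.0003
for i in range(1,9):
    move_l(P(bay(x0+.001*i,0),z),R(YB),feed=.008); f=fx()-b
    print(i,f.round(1),sense()["position"].round(4)[[0,2]])
    if f[0]<-9: break
E
python3 slide.py
```

```text
free [ 0.  -0.2 -0.1] [ 0.5272 -0.258   0.0721]
grip [ 0.6 -0.3 -1.5]
1 [-1.4  0.2  0.5] [0.5275 0.0723]
2 [-4.9  0.6  4. ] [0.5276 0.0723]
3 [-7.3  1.4  5.4] [0.5276 0.0722]
4 [-9.9  1.4  8.1] [0.5277 0.0722]
```

```bash
cat > slide.py <<'E'
from h import *
def fx():
    q=[]
    for _ in range(4): q.append(sense()["wrist_force"]); sleep(.01)
    return np.mean(q,0)
z=.0737;x=.0155
move_l(P(bay(x,0),z),R(YB),feed=.01)
f=fx();print("start",f.round(1),sense()["position"].round(4)); h=[]
for i in range(30):
    if f[2]>-2.5 and z<.0765: z+=.0004
    elif f[2]<-4: z-=.0002
    x+=.0006; move_l(P(bay(x,0),z),R(YB),feed=.006); f=fx(); h.append(f[0]); q=sense()["position"]
    print(i,f.round(1),((q[0]-B[0])*1e3).round(1),(q[2]*1e3).round(1))
    if f[0]<-7.5 or (len(h)>6 and f[0]<np.median(h[:-2])-3.5): break
print(sense()["time_s"])
E
python3 slide.py
```

```text
start [-0.9 -0.3 -3.7] [ 0.528  -0.258   0.0734]
0 [-2.7 -0.1 -3.6] 15.5 73.4
1 [-3.1  0.3 -2.9] 16.5 73.6
2 [-3.1  0.2 -3.5] 17.4 73.7
3 [-2.9 -0.3 -3.2] 18.0 73.7
4 [-2.8  0.3 -3.3] 18.6 73.7
5 [-3.  0. -3.] 19.2 73.7
6 [-3.4 -0.5 -3.2] 19.8 73.7
7 [-3.1  0.1 -3.3] 20.4 73.7
8 [-2.7 -0.2 -3.7] 21.0 73.7
9 [-3.   0.1 -3. ] 21.6 73.7
10 [-2.3 -0.  -3.1] 22.2 73.7
11 [-3.1 -0.3 -3.4] 22.8 73.7
12 [-2.9 -0.1 -3. ] 23.4 73.7
13 [-3.   0.1 -3.3] 24.0 73.7
14 [-2.7  0.1 -3.2] 24.6 73.7
15 [-2.9  0.1 -3.4] 25.2 73.7
16 [-3.   0.6 -3.4] 25.8 73.7
17 [-3.1 -0.  -2.6] 26.4 73.7
18 [-2.8 -0.  -2.8] 27.0 73.7
19 [-3.1 -0.1 -3.2] 27.6 73.7
20 [-2.7  0.1 -3.5] 28.2 73.7
21 [-3.2  0.  -3. ] 28.8 73.7
22 [-2.8  0.1 -3.7] 29.4 73.7
23 [-3.   0.3 -3.3] 30.0 73.7
24 [-2.8 -0.  -3.1] 30.6 73.7
25 [-2.5  0.6 -3.1] 31.2 73.7
26 [-2.8  0.4 -2.9] 31.8 73.7
27 [-2.9 -0.3 -3.3] 32.4 73.7
28 [-4.2 -0.4 -2.6] 32.5 73.6
29 [-5.9  0.2 -1.7] 32.5 73.4
36.1583
```

Steady drag was about 3 N, then the force rose clearly at bar x = 32.5 mm, so the tray is touching the stop with about 3 N. Now I'll lower the heel and let go.

Run:
```python
from h import *
def st(): s=sense();print(round(s["time_s"],2),np.round(s["position"],4),np.round(s["wrist_force"],1),round(s["finger_gap"],4))
move_l(P(bay(.0325,0),.0725),R(YB),feed=.008,until_force=6);st()
command_gripper(.03,25);st()
x,y,_=sense()["position"];move_l([x,y,.18],R(YB),feed=.12);st()
s=sense();p,d=camera("wrist");c=camera_params("wrist");T=c["tool_from_camera"];Rw=s["tcp_rot"]
W=cloud(d,c,Rw@T[:3,:3],Rw@T[:3,3]+s["position"])
cv2.imwrite("pics/w5.png",p[:,:,::-1])
o=bay(0);u=np.array([np.cos(YB),np.sin(YB)]);v=np.array([-u[1],u[0]])
bx=(W[...,:2]-o)@u;by=(W[...,:2]-o)@v;z=W[...,2];g=p.astype(int)
m=(d>.05)&(g[...,0]>100)&(g[...,1]<60)&(g[...,2]<60)&(z>.032)&(z<.048)
print(np.percentile(bx[m],[.5,99.5]),cv2.minAreaRect(np.stack([bx[m],by[m]],1).astype(np.float32)*1000))
for a,b in((0,.02),(.15,.19)):
    k=m&(bx>a)&(bx<b); print("rim z",k.sum(),np.median(z[k]) if k.any() else 0)
```

```text
36.5 [ 0.5447 -0.2583  0.0724] [-4.9  0.4 -2.9] 0.0071
36.85 [ 0.5465 -0.2583  0.0734] [ 0.7 -0.7 -0.5] 0.0302
37.9 [ 0.5459 -0.2582  0.1791] [-0.5 -0.6 -0.9] 0.0298
[0.02802951 0.17772381] ((103.06272888183594, -0.21164321899414062), (150.11337280273438, 111.0006103515625), 0.08204925805330276)
rim z 0 0
rim z 765 0.040173050074724714
```

View pics/w5.png

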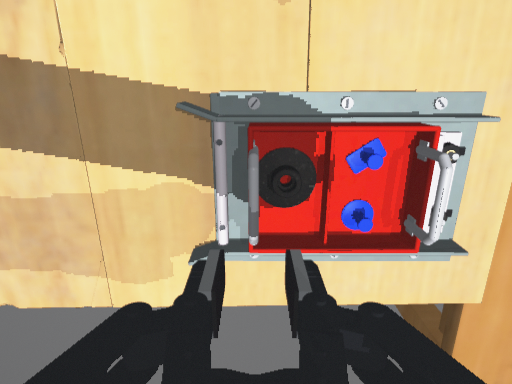

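The tray lies square, with its front edge at 177.7 mm against the stop, well behind the strip (columns 215–228). The disc and both tabs are inside and nothing nearby has moved. Handing in.

```bash
python3 -c "
from rig import *
print(finish_job())"
```

```text
the job is handed in; nothing more can be done
None
```

The job is handed in: the tray lies behind the strip, square in the bay and touching the stop (about 3 N when I stopped pushing), with the disc and both tabs still in it; the rig returned no verdict.

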